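# Unlatch and slide the lid off the soap mould

## Robot

A 6-joint arm with a two-finger parallel gripper is mounted at the origin on the work surface. World frame = base frame: x ahead of the robot, y to its left, z up, the work surface at z = 0. Lengths are in mm, angles in degrees, forces in N, time in s.
With the tool pointing down it reaches from about 375 to 900 mm from the base axis. Payload 3.1 kg.
Tool frame: the origin (TCP) lies midway between the tips of the shut fingers; the grasp point (between the pads) lies 19 mm behind it (tcp_to_grasp is the distance from the TCP to the grasp point, in mm); x points along the fingers, z is the direction in which the jaws open and shut, and the axes are right-handed (so a half turn about x gives the same grasp; the last joint's range is limited). The gripper opens to 87 mm and grips with 3 to 60 N. Pads are 19 mm wide; open, the fingers measure 117 mm over their backs; the gripper's body (75 mm by 190 mm) begins 51 mm behind the grasp point.
Start: joints at [-84.311, 30.224, 82.088, -0, 67.689, -10.227], TCP at [171.424, -601.008, 222.548] pointing down, gripper open.
Joint ranges: [-176.69, 176.69], [-43.24, 126.21], [12.49, 139.97], [-82, 262], [0, 151.66], [-163.58, 163.58]. Speed limits (degrees/s): [159.86, 159.86, 180, 180, 180, 180].

## Interface

Orientations are given as a 3x3 rotation matrix whose columns are the frame's x, y, z axes.
In Python, from cell import * gives the robot as it stands. The module is installed in compiled form; this text tells all that it offers.
- The arm moves only by the tool drive_tool, never from a script. Its argument "plan" is a list of rows, each an object with "slide": the shift along the tool's x, y, z in m, a list of three; "twist": the turn, a rotation vector about the tool's x, y, z in degrees, a list of three; "jaw": the closure, from -1 (fully open) to 1 (shut). A call has 1 to 12 rows; each row shifts and turns the commanded pose from where the row before left it, along the tool's axes as they then stand; what a row does not reach is not made up. A row lasts 1/10 s, in which the tool goes at most 50 mm and 8.59 degrees, less where a joint would pass 70% of its speed; a pose out of reach is approached as far as the arm can. A call is refused whole if a number of a shift passes 0.05 or a number of a turn 8.59, either way. A call with a gripper value outside its range is refused whole. The fingers move at their own pace and stop on an object; "grip_force" is the grip in N (left out, the last holds). Time passes only in rows, so rows that do not move let the fingers close. It gives the time, the measured TCP pose, the force and the opening at its end, in the units of the state.
- get_state(): the state, without advancing time (a new reading comes with each control period).
- capture(name): name is "scene" or "top" or "wrist"; returns a dict with "image" (400x640x3 uint8, red, green, blue), "fx", "fy", "cx", "cy" (pixels), "k1" (the pictures are not rectified: a ray, as slopes to the right and down, at radius r is drawn at 1 + k1 r^2 times it, then the intrinsics apply), "eye" and "rotation" of the camera in the world. Camera axes: x right, y down, z forward; pixel columns grow to the right and rows downward; lengths in mm; the calibration is good to about 2 mm. A picture is of the moment at which its call begins. There is no depth.
- job_done(): hands the job in, once; it reports no verdict.
Trained networks look in a picture, given as the dict that the camera call returned (one of the last four; its "shot" number tells which), for a name from the list of things; names that differ only in an ending like _2 or _b are one class to them, and where a whole thing is asked for, a point or a joint stands for the part that bears it (a point fixed in the world has none). Each returns a list of dicts, best first, with "confidence" (0 to 1); they miss things now and then, are a little off and sometimes report something else, mostly with a low value. They report only what shows in the picture. A call takes as long as a camera call. They do not tell look-alikes from the thing itself.
- search_frame(target, picture): "pixel" ([column, row] in pixels, amid what is visible of it).
- mark_of(target, picture): "pixel" ([column, row] in pixels: a listed point, or the origin of a listed thing).
The state is a dict: "t": time; "joint_positions": joint angles; "qvel": joint speeds; "joint_torque": joint torques, N m; "eef_pos": TCP position; "eef_rot": TCP orientation; "contact_force": force on the tool from outside, world axes, zero at the start; "torque": the same for the moment, N m; "finger_gap": finger opening in mm.
Only numpy, scipy, OpenCV 4.12 (cv2) and the standard library are available. Lean on these libraries where they do the work, as an engineer would, in place of code of your own. Each camera call takes 0.05 s, during which the arm holds its last target. There are 200 camera calls.

## Task

Press the snap tab fully in, then push the released lid along its slide, right off the soap mould and onto the landing board, so that the soap is completely uncovered. Only press and push: do not lift or tip the lid, and leave everything else on the bench where it is.

Things in the scene. Friction and masses are not known exactly. Their poses are not given: they have to be found in the camera images.
- mould: white plastic loaf-soap mould and landing board in one straight slide along its own y; fixed. Origin on the table, midway across; z up. Two side boards (x = 38..58 and -58..-38 mm, y = -190..205 mm), tops 85 mm high: the lid slides on them. Mould box y = -190..-8 mm, landing board y = 0..205 mm. Aluminium guide strips 99 mm high at x = +-58..64 mm, y = -150..205 mm.
- opening (a point): centre of the mould's opening (76 mm by 155 mm, mould y = -175..-20 mm) at the height of its rim, 85 mm; under the lid at the start. The soap's top lies 23 mm lower. End boards are 85 mm high too.
- landing (a point): centre of the top of the wooden landing board, 85 mm high, level with the tops of the side boards. Beyond it an end stop, 99 mm high, stands at mould y = 205..217 mm; on reaching the board fully, the lid has 25 mm to spare before the stop.
- lid: white plastic lid, loose, 0.2 to 0.4 kg, 110 (x) by 180 mm (y), axes as the mould's. Origin: centre of its underside, 85 mm high. 5 mm skids under its long edges; plate 5..17 mm above the origin. A rib 80 mm wide, 12 mm thick stands on its -y end up to 30 mm above the origin, outer face flush with the end. Starts centred near mould y = -100 mm, free space behind its -y end. Slides with a few N.
- lid_push (a point): the point to push the lid at: on its outer end face at -y, midway across, 17 mm above the lid's underside (102 mm above the table); the face there reaches from 5 to 30 mm above the underside. Pushing goes along the mould's +y.
- tab (a joint): how far the snap tab is pressed in (down), m: 0 out, 0.020 fully in (stop); starts at 0 to 0.003. Takes about 3 N and stays where it is left. Out, it stands 22 mm above the landing board and blocks the lid's +y end; fully in, 2 mm above it. The lid passes over once it is pressed 0.018 or more.
- tab_top (a point): centre of the top of the snap tab: grey plastic block 26 mm (mould x) by 45 mm (mould y) with dark grooves, in the landing board just beyond the lid's +y end (about 4 mm gap). At mould x = 0, y = 16.5 mm; 107 mm above the table when fully out, 87 mm fully in.
- soap_bar_a: cut bar of soap 55 x 80 x 25 mm lying beside the mould; a bystander, origin at its underside on the table; leave it alone
- soap_bar_b: cut bar of soap 55 x 80 x 25 mm lying beside the mould; a bystander, origin at its underside on the table; leave it alone
- stamp: wooden soap stamp, 40 mm square foot, turned handle, 68 mm tall, beside the mould; a bystander, origin at its underside on the table; leave it alone
- spatula: spatula 220 mm long with a 40 mm wide blade lying near the mould's -y end; a bystander, origin at its underside on the table; leave it alone
- beaker: open steel beaker, 72 mm across, 85 mm tall; a bystander, origin at its underside on the table; leave it alone
- amber_bottle: amber bottle, 56 mm across, 115 mm tall; a bystander, origin at its underside on the table; leave it alone
- pitcher: open square white plastic pitcher, 85 mm square, 110 mm tall; a bystander, origin at its underside on the table; leave it alone
- glasses: safety glasses standing on the table, about 130 mm wide, 45 mm tall; a bystander, origin at its underside on the table; leave it alone
Mind the look-alikes: they are no part of the job. Of the things that look like the lid, the smallest one is meant.

How it is judged (in metres and radians):
On the way, in this order (a step that is already met when the one before it is completed fails the run):
1. the snap tab is pressed in while the lid is still on its seat (value of joint tab above 0.017 m and y of lid in the frame of mould below -0.085 m), for 0.1 s.
2. the lid is pushed off the mould onto the landing board (y of lid in the frame of mould above 0.08 m and z of lid in the frame of mould between 0.08 and 0.089 m and angle between lid's own z axis and vertical below 0.05 rad), for 0.2 s.
At the end, for the whole second after the job is handed in: The lid lies flat (within 0.05 rad) and at rest on the slide over the landing board, its underside 80 to 89 mm above the table, its centre more than 80 mm along the mould's +y (so its -y end is past y = -10 mm and the whole opening is clear); the tab is still pressed in at least 16.5 mm (all of step 2 and value of joint tab above 0.0165 m and linear speed of lid below 0.01 m/s); the robot touches nothing.
It fails at once if the lid is lifted more than 12 mm off its slide (z of lid in the frame of mould above 0.097 m).
It fails at once if the lid is tipped by more than 0.15 rad (angle between lid's own z axis and vertical above 0.15 rad).
It fails at once if a bystander is moved more than 20 mm (distance of any of soap_bar_a, soap_bar_b, stamp, spatula, beaker, amber_bottle, pitcher, glasses from where it was at the start of the episode above 0.02 m).
It also fails if it takes over 42 s, if anything falls off the work surface, if the arm or the gripper's body presses on something with over 40 N, if the wrist force passes 120 N, or if a joint passes its speed limit or range.

## Working session

There is one attempt and no reset: what is moved stays moved. The work goes in short steps, Python scripts to look and compute and a tool call to move; the robot and the scene stay as the last step left them, time stands still between calls to the robot, and variables do not carry over. Pictures are saved under pics/ and viewed, about 8 in all and at most 12, crops included, and the job is handed in when it is done.

Besides the shell and the picture viewer there is one more tool, called as name([rows], argument=value, ...), one row to a line, values as JSON. drive_tool: Moves the arm, as the interface text tells. Its arguments: {"type":"object","properties":{"plan":{"type":"array"},"grip_force":{"type":"number"}},"required":["plan"]}

```bash
mkdir -p pics; cat > h.py <<'E'
from cell import *
import numpy as np, cv2
def ray(c,p):
    d=np.array([(p[0]-c['cx'])/c['fx'],(p[1]-c['cy'])/c['fy']]);u=d.copy()
    for _ in range(20): u=d/(1+c['k1']*(u@u))
    return np.array(c['rotation'])@np.array([u[0],u[1],1.])
def at_z(c,p,z):
    r=ray(c,p);e=np.array(c['eye']);return e+r*(z-e[2])/r[2]
def proj(c,P):
    q=np.array(c['rotation']).T@(np.array(P,float)-np.array(c['eye']));u=q[:2]/q[2];u=u*(1+c['k1']*(u@u))
    return np.array([u[0]*c['fx']+c['cx'],u[1]*c['fy']+c['cy']])
def save(c,n,box=None,s=1):
    im=c['image'][:,:,::-1]
    if box: im=im[box[1]:box[3],box[0]:box[2]]
    cv2.imwrite('pics/'+n+'.png',cv2.resize(im,None,fx=s,fy=s,interpolation=cv2.INTER_CUBIC))
E
python3 - <<'E'
from h import *
s=get_state();print(s['t'],s['eef_pos'],np.round(s['eef_rot'],3).tolist(),s['finger_gap'])
Z=dict(mould=0,opening=85,landing=85,lid=85,lid_push=102,tab_top=107)
for n in ('top','scene'):
    c=capture(n);save(c,n+'1',None,1.25);print(n,c['eye'])
    for t in Z:
        for d in mark_of(t,c)[:4]: print(t,np.round(d['pixel']),round(d['confidence'],2),np.round(at_z(c,d['pixel'],Z[t])))
E
```

```text
0.0 [ 171.35121423 -600.30959113  221.56681868] [[-0.0, 0.962, 0.274], [0.002, 0.274, -0.962], [-1.0, 0.0, -0.002]] 87.17049497617879
top [ 452.9172013    54.35112503 1286.2879163 ]
mould [339. 191.] 0.69 [567.  38.   0.]
landing [299. 194.] 0.85 [554. 139.  85.]
lid [222. 312.] 0.85 [272. 329.  85.]
lid [458. 301.] 0.81 [ 288. -236.   85.]
lid [385. 186.] 0.66 [569. -73.  85.]
lid_push [420. 183.] 0.94 [ 571. -154.  102.]
lid_push [439. 255.] 0.93 [ 399. -194.  102.]
lid_push [169. 325.] 0.55 [246. 452. 102.]
tab_top [333. 194.] 0.7 [550.  54. 107.]
tab_top [396. 127.] 0.48 [ 708. -101.  107.]
scene [1522.72282979  -42.13136692  847.61743649]
mould [316. 228.] 0.7 [543.  31.   0.]
lid [226. 184.] 0.63 [ 416. -224.   85.]
lid [280. 214.] 0.59 [571. -66.  85.]
lid [243. 208.] 0.39 [ 540. -167.   85.]
lid [444. 221.] 0.26 [642. 364.  85.]
lid_push [242. 207.] 0.9 [ 556. -167.  102.]
lid_push [231. 196.] 0.71 [ 505. -199.  102.]
tab_top [322. 203.] 0.72 [565.  46. 107.]
tab_top [325. 279.] 0.52 [837.  28. 107.]
tab_top [277. 211.] 0.17 [589. -73. 107.]
```

View pics/top1.png

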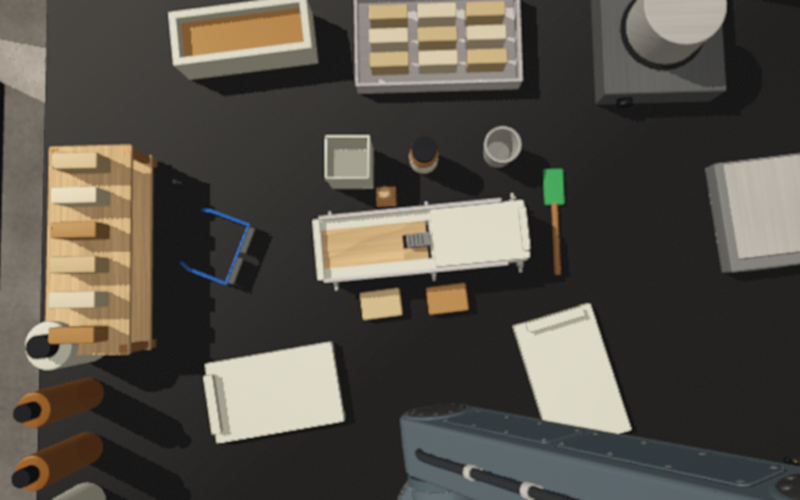

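View pics/scene1.png

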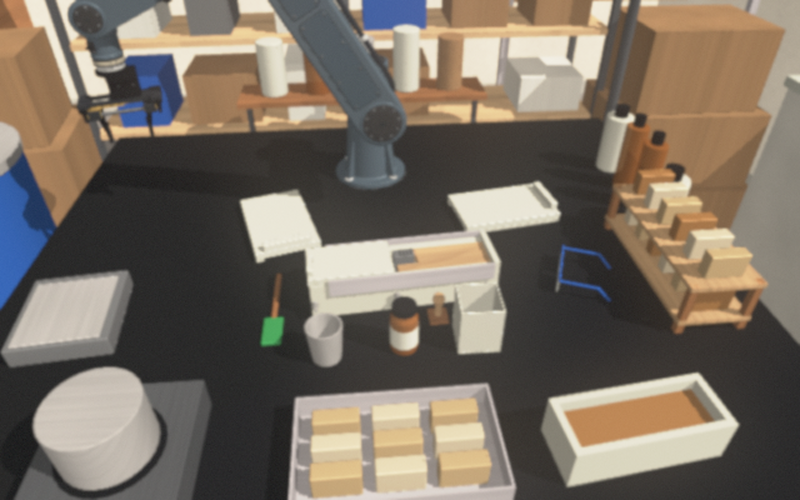

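The candidates for the lid are the one on the mould at top-view pixel (385,186), a larger one at (222,312) and another at (458,301), both lying on the table. The one on the mould is smallest and touches the tab, so I choose it; the wrist close-up will check this. Tab candidates are (333,194), in the mould, and (396,127), which is false (it is the bottle and beaker area). I'm moving towards the tab at a safe height with the jaw shutting.

drive_tool([
  {"slide":[0,0.034,-0.033],"twist":[0,0,0],"jaw":1},
  {"slide":[0,0.034,-0.033],"twist":[0,0,0],"jaw":1},
  {"slide":[0,0.034,-0.033],"twist":[0,0,0],"jaw":1},
  {"slide":[0,0.034,-0.033],"twist":[0,0,0],"jaw":1},
  {"slide":[0,0.034,-0.033],"twist":[0,0,0],"jaw":1},
  {"slide":[0,0.034,-0.033],"twist":[0,0,0],"jaw":1},
  {"slide":[0,0.034,-0.033],"twist":[0,0,0],"jaw":1},
  {"slide":[0,0.034,-0.033],"twist":[0,0,0],"jaw":1},
  {"slide":[0,0.034,-0.033],"twist":[0,0,0],"jaw":1},
  {"slide":[0,0.034,-0.033],"twist":[0,0,0],"jaw":1},
  {"slide":[0,0.034,-0.033],"twist":[5,0,0],"jaw":1},
  {"slide":[0,0.034,-0.033],"twist":[5,0,0],"jaw":1},
])

```text
t: 1.9
eef_pos: [459.1, -108.5, 222.9]
eef_rot: [[0.0, 0.995, 0.1], [-0.0, 0.1, -0.995], [-1.0, 0.0, 0.0]]
contact_force: [1.3, -0.5, 0.4]
finger_gap: 2.6
```

```bash
python3 - <<'E'
from h import *
s=get_state();print(s['t'],s['eef_pos'],np.round(s['eef_rot'],3).tolist(),s['finger_gap'],s['contact_force'])
Z=dict(opening=85,landing=85,lid=85,lid_push=102,tab_top=107)
for n in ('wrist',):
    c=capture(n);save(c,n+'1',None,1.25);print(n,c['eye'],np.round(c['rotation'],2).tolist())
    for t in Z:
        for d in mark_of(t,c)[:3]: print(t,np.round(d['pixel']),round(d['confidence'],2),np.round(at_z(c,d['pixel'],Z[t]),1))
E
```

```text
1.9 [ 459.08727399 -108.54743935  222.85668183] [[0.0, 0.995, 0.1], [-0.0, 0.1, -0.995], [-1.0, 0.0, 0.0]] 2.616837793465619 [ 1.32494482 -0.47445547  0.40756108]
wrist [ 533.07474099 -101.58310823  384.75559779] [[0.1, -0.96, -0.27], [-1.0, -0.1, -0.03], [0.0, 0.27, -0.96]]
opening [293.  87.] 0.22 [563.9 -71.4  85. ]
landing [95. 86.] 0.8 [548.5 132.5  85. ]
landing [152. 184.] 0.46 [449.6  76.9  85. ]
lid [292.  88.] 0.74 [563.1 -70.3  85. ]
lid [427.  84.] 0.41 [ 581.7 -205.8   85. ]
lid_push [382.  83.] 0.92 [ 574.7 -156.6  102. ]
lid_push [395. 229.] 0.9 [ 430.4 -193.5  102. ]
tab_top [166.  81.] 0.84 [556.5  44.8 107. ]
tab_top [150. 183.] 0.54 [457.1  66.1 107. ]
```

View pics/wrist1.png

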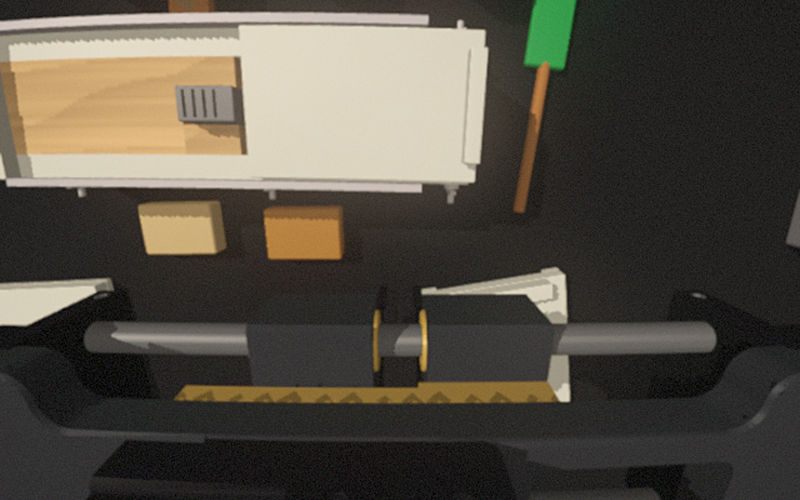

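The wrist view shows the smallest lid sitting in the mould, with its rib at about (475,105) in the viewed picture and the tab at (207,103); the larger look-alike lies below at about (500,290). The choice is confirmed. Next I'm centring the tab in the wrist view for a second, closer measurement.

drive_tool([
  {"slide":[0.01,0.014,-0.037],"twist":[0,0,0],"jaw":1},
  {"slide":[0.01,0.014,-0.037],"twist":[0,0,0],"jaw":1},
  {"slide":[0.01,0.014,-0.037],"twist":[0,0,0],"jaw":1},
  {"slide":[0,0.014,-0.037],"twist":[0,0,0],"jaw":1},
  {"slide":[0,0,0],"twist":[0,0,0],"jaw":1},
])

```text
t: 2.7
eef_pos: [499.5, 44.2, 192.3]
eef_rot: [[0.0, 0.994, 0.105], [0.001, 0.105, -0.994], [-1.0, 0.0, -0.001]]
contact_force: [-0.9, -0.8, 0.0]
finger_gap: 0.6
```

```bash
python3 - <<'E'
from h import *
s=get_state();p=np.array(s['eef_pos']);R=np.array(s['eef_rot']);print(s['t'],p,s['contact_force'])
c=capture('wrist');save(c,'wrist2',None,1.25);print(c['eye'])
for t,z in dict(landing=85,tab_top=107,lid_push=102).items():
    for d in mark_of(t,c)[:2]:
        P=at_z(c,d['pixel'],z);print(t,np.round(d['pixel']),round(d['confidence'],2),np.round(P,1),'tool delta',np.round(R.T@(P-p),1))
print('TCP px',proj(c,p))
E
```

```text
2.7 [499.49207998  44.20399986 192.27720309] [-0.86012394 -0.75281159  0.00180979]
[573.44920326  51.38144177 354.1596004 ]
landing [273.  40.] 0.61 [638.6  99.3  85. ] tool delta [107.3 144.1 -40.1]
landing [229. 139.] 0.58 [549.6 135.   85. ] tool delta [107.4  59.3 -84.9]
tab_top [324. 142.] 0.72 [557.1  46.5 107. ] tool delta [85.3 57.5  3.8]
tab_top [546. 148.] 0.27 [ 574.3 -152.5  107. ] tool delta [ 85.1  53.8 203.6]
lid_push [507. 278.] 0.8 [ 440.8 -157.9  102. ] tool delta [ 90.  -79.6 195. ]
lid_push [542. 144.] 0.79 [ 577.1 -151.7  102. ] tool delta [ 90.1  56.6 203. ]
TCP px [318.82836578 244.80758719]
```

View pics/wrist2.png

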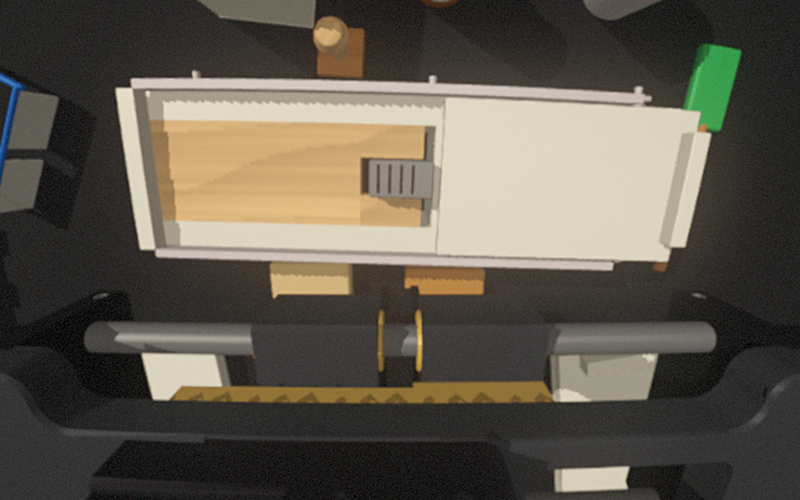

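The tab top spans (368..433, 160..197) in the viewed picture, centre (400,178), which matches the network. So the tab is at about (556.5, 48, 107), and I aim 2 mm further from the lid. Moving over it and down to just above.

drive_tool([
  {"slide":[0,0.029,0],"twist":[0,0,0],"jaw":1},
  {"slide":[0,0.028,0],"twist":[0,0,0],"jaw":1},
  {"slide":[0.036,0,0],"twist":[0,0,0],"jaw":1},
  {"slide":[0.036,0,0],"twist":[0,0,0],"jaw":1},
  {"slide":[0,0,0],"twist":[0,0,0],"jaw":1},
])

```text
t: 3.4
eef_pos: [552.0, 46.6, 116.6]
eef_rot: [[-0.011, 0.995, 0.1], [0.001, 0.1, -0.995], [-1.0, -0.01, -0.002]]
contact_force: [-1.3, -0.0, -0.3]
finger_gap: 0.3
```

drive_tool([
  {"slide":[0.008,0,0],"twist":[0,0,0],"jaw":1},
  {"slide":[0.006,0,0],"twist":[0,0,0],"jaw":1},
  {"slide":[0.005,0,0],"twist":[0,0,0],"jaw":1},
  {"slide":[0.005,0,0],"twist":[0,0,0],"jaw":1},
  {"slide":[0.004,0,0],"twist":[0,0,0],"jaw":1},
  {"slide":[0,0,0],"twist":[0,0,0],"jaw":1},
])

```text
t: 4.0
eef_pos: [556.4, 48.4, 92.6]
eef_rot: [[0.001, 0.995, 0.103], [0.0, 0.103, -0.995], [-1.0, 0.001, 0.0]]
contact_force: [0.5, -0.0, 1.8]
finger_gap: 0.3
```

drive_tool([
  {"slide":[0.004,0,0],"twist":[0,0,0],"jaw":1},
  {"slide":[0.003,0,0],"twist":[0,0,0],"jaw":1},
  {"slide":[0,0,0],"twist":[0,0,0],"jaw":1},
  {"slide":[0,0,0],"twist":[0,0,0],"jaw":1},
])

```text
t: 4.4
eef_pos: [556.4, 48.4, 87.3]
eef_rot: [[0.002, 0.995, 0.103], [-0.0, 0.103, -0.995], [-1.0, 0.002, 0.0]]
contact_force: [-3.0, -1.0, 14.1]
finger_gap: 0.1
```

14 N against the tab's 3 N, with the TCP at z 87.3, means the tab is on its stop. Lifting and going over to behind the lid.

drive_tool([
  {"slide":[-0.03,0,0],"twist":[0,0,0],"jaw":1},
  {"slide":[-0.04,0,0],"twist":[0.7,0,0],"jaw":1},
  {"slide":[0,0,0.0495],"twist":[0,0,0],"jaw":1},
  {"slide":[0,0,0.0495],"twist":[0,0,0],"jaw":1},
  {"slide":[0,0,0.0495],"twist":[0,0,0],"jaw":1},
  {"slide":[0,0,0.0495],"twist":[0,0,0],"jaw":1},
  {"slide":[0,0,0.049],"twist":[0,0,0],"jaw":1},
  {"slide":[0,0,0],"twist":[0,0,0],"jaw":1},
  {"slide":[0,0,0],"twist":[0,0,0],"jaw":1},
])

```text
t: 5.3
eef_pos: [577.5, -198.2, 154.5]
eef_rot: [[-0.002, 0.996, 0.088], [0.002, 0.088, -0.996], [-1.0, -0.002, -0.002]]
contact_force: [-0.9, -0.3, 0.4]
finger_gap: 0.4
```

```bash
python3 - <<'E'
from h import *
s=get_state();p=np.array(s['eef_pos']);R=np.array(s['eef_rot']);print(s['t'],p,s['contact_force'])
c=capture('top');a=save(c,'top2',(230,130,460,250),3);print('TCP px',(proj(c,p)-[230,130])*3)
for t,z in dict(tab_top=87,lid_push=102,lid=85).items():
    for d in mark_of(t,c)[:2]:
        P=at_z(c,d['pixel'],z);print(t,np.round(d['pixel']),round(d['confidence'],2),np.round(P,1))
E
```

```text
5.3 [ 577.45013638 -198.18155067  154.49565659] [-0.88137404 -0.2628625   0.42553264]
TCP px [639.05836437 142.39707354]
tab_top [337. 196.] 0.45 [547.2  44.7  87. ]
lid_push [420. 183.] 0.79 [ 571.  -154.2  102. ]
lid_push [170. 324.] 0.6 [249.5 451.7 102. ]
lid [225. 311.] 0.89 [274.1 322.1  85. ]
lid [383. 184.] 0.73 [573.5 -67.2  85. ]
```

View pics/top2.png

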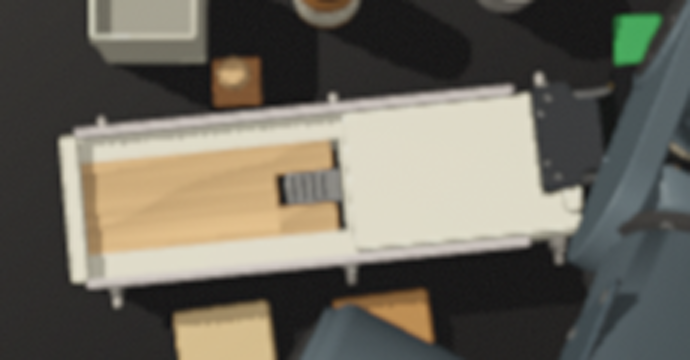

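The lid hasn't moved and the tab is down. Descending behind the lid.

drive_tool([
  {"slide":[0.03,0,0],"twist":[0,0,0],"jaw":1},
  {"slide":[0.028,0,0],"twist":[0,0,0],"jaw":1},
  {"slide":[0,0,0],"twist":[0,0,0],"jaw":1},
  {"slide":[0,0,-0.01],"twist":[0,0,0],"jaw":1},
  {"slide":[0,0,-0.008],"twist":[0,0,0],"jaw":1},
  {"slide":[0,0,-0.006],"twist":[0,0,0],"jaw":1},
  {"slide":[0,0,-0.006],"twist":[0,0,0],"jaw":1},
  {"slide":[0,0,-0.006],"twist":[0,0,0],"jaw":1},
  {"slide":[0,0,0],"twist":[0,0,0],"jaw":1},
])

```text
t: 6.4
eef_pos: [575.4, -161.2, 98.3]
eef_rot: [[0.001, 0.996, 0.092], [-0.0, 0.092, -0.996], [-1.0, 0.001, 0.0]]
contact_force: [0.3, -0.9, -0.0]
finger_gap: 0.6
```

drive_tool([
  {"slide":[0,0,-0.007],"twist":[0,0,0],"jaw":1},
  {"slide":[0,0,-0.008],"twist":[0,0,0],"jaw":1},
  {"slide":[0,0,-0.01],"twist":[0,0,0],"jaw":1},
  {"slide":[0,0,-0.01],"twist":[0,0,0],"jaw":1},
  {"slide":[0,0,-0.01],"twist":[0,0,0],"jaw":1},
])

```text
t: 6.9
eef_pos: [570.8, -116.0, 97.6]
eef_rot: [[0.0, 0.996, 0.091], [-0.0, 0.091, -0.996], [-1.0, 0.0, 0.0]]
contact_force: [1.5, -2.3, 1.0]
finger_gap: 0.1
```

```bash
python3 - <<'E'
from h import *
s=get_state();print(s['t'],s['eef_pos'],s['contact_force'])
c=capture('wrist');save(c,'wrist3',None,1.25)
E
```

```text
6.9 [ 570.78818106 -116.02691128   97.55519215] [ 1.54448612 -2.27987727  0.98039473]
```

View pics/wrist3.png

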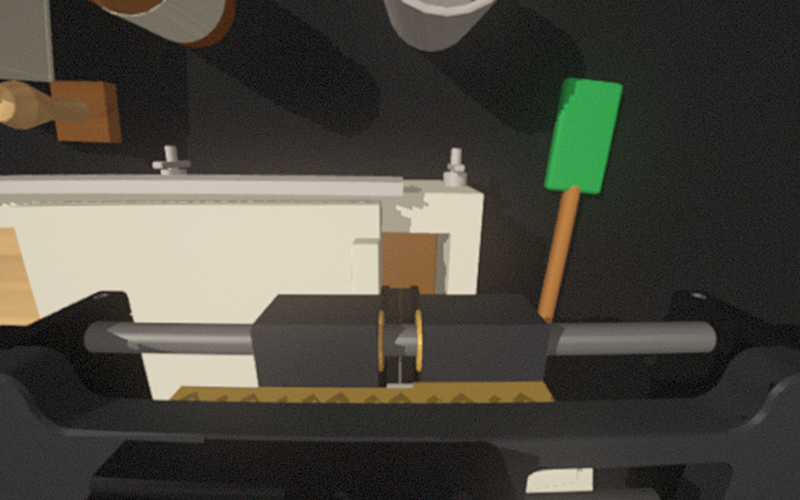

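The wrist view shows the lid's rear edge (column 380) against the shut fingers (385–420) and soap appearing at (410,265), so the lid is sliding flat. I continue.

drive_tool([
  {"slide":[0,0,-0.01],"twist":[0,0,0],"jaw":1},
  {"slide":[0,0,-0.01],"twist":[0,0,0],"jaw":1},
  {"slide":[0,0,-0.01],"twist":[0,0,0],"jaw":1},
  {"slide":[0,0,-0.01],"twist":[0,0,0],"jaw":1},
  {"slide":[0,0,-0.01],"twist":[0,0,0],"jaw":1},
  {"slide":[0,0,-0.01],"twist":[0,0,0],"jaw":1},
  {"slide":[0,0,-0.01],"twist":[0,0,0],"jaw":1},
  {"slide":[0,0,-0.01],"twist":[0,0,0],"jaw":1},
  {"slide":[0,0,-0.01],"twist":[0,0,0],"jaw":1},
  {"slide":[0,0,-0.01],"twist":[0,0,0],"jaw":1},
])

```text
t: 7.95
eef_pos: [561.7, -16.5, 97.5]
eef_rot: [[-0.0, 0.996, 0.091], [0.0, 0.091, -0.996], [-1.0, -0.0, -0.0]]
contact_force: [0.5, -2.0, -0.4]
finger_gap: 0.4
```

drive_tool([
  {"slide":[0,0,-0.009],"twist":[0,0,0],"jaw":1},
  {"slide":[0,0,-0.008],"twist":[0,0,0],"jaw":1},
  {"slide":[0,0,-0.007],"twist":[0,0,0],"jaw":1},
  {"slide":[0,0,-0.006],"twist":[0,0,0],"jaw":1},
  {"slide":[0,0,-0.005],"twist":[0,0,0],"jaw":1},
  {"slide":[0,0,-0.004],"twist":[0,0,0],"jaw":1},
  {"slide":[0,0,-0.002],"twist":[0,0,0],"jaw":1},
  {"slide":[0,0,0],"twist":[0,0,0],"jaw":1},
  {"slide":[0,0,0],"twist":[0,0,0],"jaw":1},
])

```text
t: 8.85
eef_pos: [558.0, 23.6, 97.6]
eef_rot: [[-0.0, 0.996, 0.091], [0.0, 0.091, -0.996], [-1.0, -0.0, -0.0]]
contact_force: [-0.5, -0.2, 1.0]
finger_gap: 0.2
```

drive_tool([
  {"slide":[0,0,-0.003],"twist":[0,0,0],"jaw":1},
  {"slide":[0,0,-0.002],"twist":[0,0,0],"jaw":1},
  {"slide":[0,0,0],"twist":[0,0,0],"jaw":1},
  {"slide":[0,0,0],"twist":[0,0,0],"jaw":1},
  {"slide":[0,0,0.015],"twist":[0,0,0],"jaw":1},
  {"slide":[0,0,0.03],"twist":[0,0,0],"jaw":1},
  {"slide":[-0.04,0,0],"twist":[0,0,0],"jaw":1},
  {"slide":[-0.05,0,0],"twist":[0,0,0],"jaw":1},
  {"slide":[-0.04,-0.03,0],"twist":[0,0,0],"jaw":1},
  {"slide":[0,-0.05,0],"twist":[0,0,0],"jaw":1},
  {"slide":[0,0,0],"twist":[0,0,0],"jaw":1},
])

```text
t: 9.95
eef_pos: [472.3, -22.4, 226.7]
eef_rot: [[-0.012, 0.996, 0.09], [0.003, 0.09, -0.996], [-1.0, -0.012, -0.004]]
contact_force: [-0.6, 0.8, -0.5]
finger_gap: 0.2
```

```bash
python3 - <<'E'
from h import *
s=get_state();p=np.array(s['eef_pos']);print(s['t'],p,s['contact_force'])
m=np.array([-.091,.996]);o=np.array([556.5,48])-16.5*m
for n in('wrist','top'):
    c=capture(n);save(c,n+'4',None,1.25)
    for t,z in dict(lid_push=102,lid=85,landing=85,opening=85).items():
        for d in mark_of(t,c)[:2]:
            P=at_z(c,d['pixel'],z);print(n,t,np.round(d['pixel']),round(d['confidence'],2),np.round(P,1),'mould y',round((P[:2]-o)@m,1))
E
```

```text
9.95 [472.30799762 -22.3788295  226.70716999] [-0.63425441  0.84520442 -0.49996986]
wrist lid_push [264. 105.] 0.88 [555.7  39.1 102. ] mould y 7.7
wrist lid_push [455. 238.] 0.55 [ 435.1 -177.2  102. ] mould y -196.7
wrist lid [186. 109.] 0.78 [545.8 124.2  85. ] mould y 93.4
wrist opening [368. 110.] 0.77 [561.5 -63.9  85. ] mould y -95.4
wrist opening [308. 194.] 0.65 [465.5  -9.8  85. ] mould y -32.8
top lid_push [338. 193.] 0.9 [551.3  41.8 102. ] mould y 10.8
top lid_push [170. 324.] 0.9 [248.1 451.7 102. ] mould y 446.7
top lid [301. 194.] 0.93 [554.4 132.4  85. ] mould y 100.8
top lid [458. 301.] 0.87 [ 287.7 -237.7   85. ] mould y -243.6
top landing [384. 188.] 0.37 [561.7 -69.5  85. ] mould y -101.0
top opening [382. 188.] 0.87 [561.8 -64.1  85. ] mould y -95.6
```

View pics/wrist4.png

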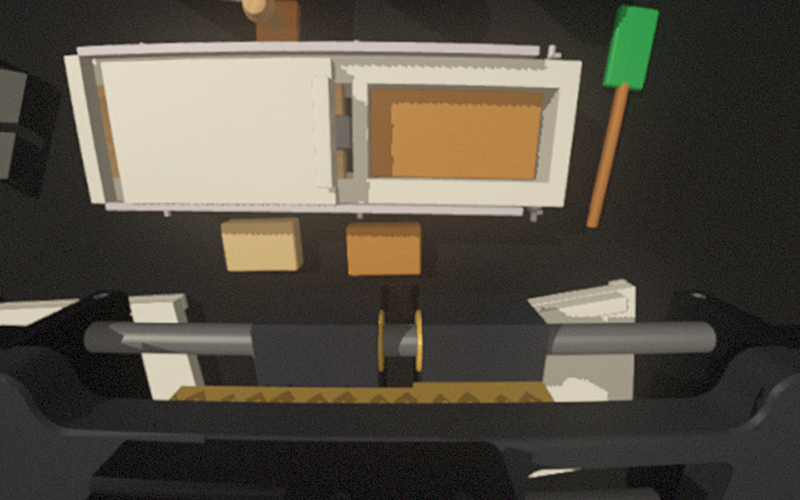

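View pics/top4.png

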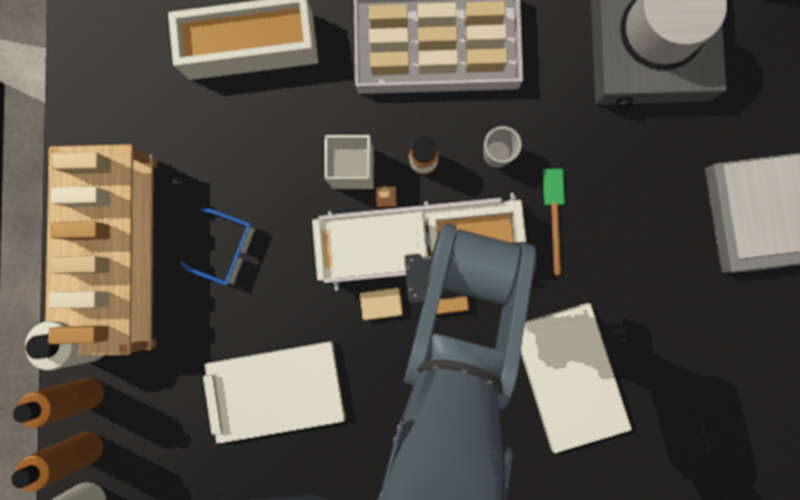

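The lid is flat on the landing board, with its rear edge at column 335 in the wrist view. The opening (350–560) is fully clear, and a small gap remains before the end stop at (100,130). I put the lid at mould y ≈ 93–101, the bystanders are unmoved and the arm is clear, so I'm handing in.

```bash
python3 -c "
from cell import *
print(job_done())"
```

```text
the job is handed in; nothing more can be done
None
```

The snap tab is fully in and the lid is pushed off the mould onto the landing board, so the soap is uncovered. I handed the job in at about 10 s of the 42 s allowed; no verdict was reported.

- **Tab:** I pressed it with shut fingers until the tip reached 87.3 mm, where the force rose to 14 N against the usual 3 N, so it was on its stop. I did not measure the tab again after the lid slid over it.
- **Lid:** it slid with about 2 N. In the last pictures it lies flat at mould y of about 93 to 101 mm (more than 80 is needed), with a gap left before the end stop.
- **Rest of the bench:** the soap bars, stamp, spatula and other bystanders showed no movement in the pictures. The arm was raised clear with no contact force.
- **Disagreements:** the top and wrist cameras differed by up to 9 mm in position. I used the wrist view, which the tab press confirmed. The fingers turned out thinner at the tips than I assumed, so I added a last 5 mm of push.

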